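# Raise the toy signal with its T-key

## Robot

A 7-joint arm with a two-finger parallel gripper is mounted at the origin on the work surface. World frame = base frame: x ahead of the robot, y to its left, z up, the work surface at z = 0. Lengths are in m, angles in rad, forces in N, time in s.
With the tool pointing down it reaches from about 0.4 to 0.9 m from the base axis. Payload 5.5 kg.
Tool frame: the origin (TCP) lies on the mounting face of the last link; the fingertips stand 178 mm ahead of it and the grasp point (between the pads) lies 159 mm ahead of it (pinch_z is the distance from the TCP to the grasp point, in m); z points along the fingers, y is the line along which they close (so a half turn about z gives the same grasp; the last joint's range is limited). The gripper opens to 92 mm and grips with 3 to 60 N. Pads are 19 mm wide; open, the fingers measure 130 mm over their backs; the gripper's body (75 mm by 190 mm) begins 47 mm behind the grasp point.
Start: joints at [-0.932, 0.501, -0.427, 1.55, 0.221, 1.138, -0.21], TCP at [0.239, 0.605, 0.405] pointing down, gripper open.
Joint ranges: [-2.88, 2.88], [-0.31, 2.03], [-1.54, 1.56], [0.2, 2.42], [-1.41, 4.55], [0.19, 2.02], [-2.57, 2.57]. Speed limits (rad/s): [2.57, 2.57, 3.14, 3.14, 3.14, 3.14, 3.14].

## Interface

Orientations are given as a 3x3 rotation matrix whose columns are the frame's x, y, z axes.
In Python, from rig import read_state, snapshot, calibration, hand_in, search_frame, outline_of, pinch_z gives the robot as it stands.
- The arm moves only by the tool send_rows, never from a script. Its argument "increments" is a list of rows, each a list of 7 numbers: the shift along the tool's x, y, z in cm, then the turn, a rotation vector about the tool's x, y, z in degrees, then the opening, from 0 (shut) to 1 (fully open). In form: [[dx, dy, dz, rx, ry, rz, grip], ...]. A call has 1 to 12 rows; each row is the pose to reach, as a shift and turn from the pose commanded when the call began, along the tool's axes at that moment; what a row does not reach only later rows make up. A row lasts 1/10 s, in which the tool goes at most 50 mm and 8.59 degrees, less where a joint would pass 70% of its speed; a pose out of reach is approached as far as the arm can. A call with a gripper value outside its range is refused whole. The fingers move at their own pace and stop on an object; "force" is the grip in N (left out, the last holds). Time passes only in rows, so rows that repeat a pose let the fingers close. It gives the time, the measured TCP pose, the force, the opening and the grip force at its end, in the units of the state.
- read_state(): the state, without advancing time (a new reading comes with each control period).
- snapshot(name): name is "scene" or "top"; returns the picture (384x512x3 uint8, blue, green, red); there is no depth.
- calibration(name): a dict with "camera_matrix" (3x3 intrinsics, pixels), "rvec" (rotation vector, rad) and "tvec" (3), from world to camera coordinates, as OpenCV has them. Camera axes: x right, y down, z forward; pixel columns grow to the right and rows downward; lengths in m; the calibration is good to about 2 mm. A picture is of the moment at which its call begins. calibration takes no time and is no camera call.
- hand_in(): hands the job in; it is judged then, once.
Trained networks look in the newest picture that a camera, given by its name, has taken for a name from the list of things; names that differ only in an ending like _2 or _b are one class to them, and where a whole thing is asked for, a point or a joint stands for the part that bears it (a point fixed in the world has none). Each returns a list of dicts, best first, with "conf" (0 to 1); they miss things now and then, are a little off and sometimes report something else, mostly with a low value. They report only what shows in the picture. A call takes as long as a camera call.
- search_frame(camera, label): "at" ([x, y, z] in m, in world coordinates, good to about 4 mm: the middle of the surface that is visible of it).
- outline_of(camera, label): "mask" (384x512 bool, what is visible of it).
The state is a dict: "time_s": time; "joint_pos": joint angles; "joint_vel": joint speeds; "effort": joint torques, N m; "tcp_pos": TCP position; "eef_rot": TCP orientation; "wrist_force": force on the tool from outside, world axes, zero at the start; "wrist_torque": the same for the moment, N m; "gripper_width": finger opening in m; "grip_force": force on a finger pad.
Only numpy, scipy, OpenCV 4.12 (cv2) and the standard library are available. Lean on these libraries where they do the work, as an engineer would, in place of code of your own. Each camera call takes 0.05 s, during which the arm holds its last target. There are 200 camera calls.

## Task

Take the smaller of the two T-keys from the wooden stand, push its square tip into the socket of the knob on the signal's sloping desk, and turn the knob clockwise with it until the signal's arm stands level. Then put the key back in its empty hole, standing upright and fully down. Move the knob and arm only through the key, and leave the big key, the truck and the black car where they are.

Things in the scene. Friction and masses are not known exactly. Their poses are not given: they have to be found in the camera images.
- signal: Wooden toy signal, fixed. Base 140 (x) by 120 (y) by 18 mm, origin under its centre, z up. Its desk, 90 mm wide, slopes 27 degrees, low at -x; a captive black and steel knob, 62 mm across, 25 mm high, stands square on it, axis leaning 27 degrees from vertical towards -x. Behind, at x = +52 mm, a 22 mm square post rises to 294 mm. Its arm is pivoted at x = +40 mm, 235 mm up.
- socket (a point): Centre of the mouth of the square socket in the knob's outer face (about 84 mm above the shelf); it turns with the knob. Its z axis is the knob's axis, pointing out of the knob; its x and y axes are square to the socket's sides. Socket 16 mm by 16 mm with a 2 mm chamfer, 20 mm deep.
- blade (a joint): Angle of the signal's arm from level, rad: 0 level, negative hanging below, positive above. It follows the knob 1:1 and grows as the knob turns clockwise (seen looking into the socket). Starts at -1.15 to -0.7. Friction keeps it where it is left; turning takes about 0.1 N m. No stop at level, only at -1.3 and +0.4.
- key: Smaller T-key, 104 mm long, 0.11-0.18 kg. Origin: end face of its tip; z up the shank. Tip 14 mm square (sides along x, y), 25 mm long, last 3 mm cut to 11 mm; then 14 mm round shank, collar 40 mm across at z = 55-61 mm, 16 mm neck, wooden crossbar 72 (x) by 18 (y) by 20 (z) mm centred at z = 94 mm. Stands in a stand hole, collar on the stand's top, tip 5 mm above the shelf.
- big_key: The bigger T-key: same shape and heights, crossbar 104 mm long and tip 19 mm square, which does not fit the socket. It stands in the stand's other hole. Leave it there.
- stand: Wooden block, fixed: 70 mm (x) by 180 mm (y) by 60 mm high, origin at its underside centre, with two through holes 27 mm square, 110 mm apart along its y.
- hole_a (a point): Centre of the mouth of the stand's hole at its -y end, 60 mm above the shelf. The keys change places between starts.
- hole_b (a point): Centre of the mouth of the stand's hole at its +y end, 60 mm above the shelf.
- truck: Red plastic ladder truck, 190 mm long (x) by 70 mm wide, 120 mm high at the ladder's raised end, loose; origin under its centre. Leave it. Beyond it, out of the way at x about 0.8 m, stands a fixed clear plastic box, 71 mm high.
- suv: Black die-cast car, 125 mm long (x) by 58 mm wide by 53 mm high, loose; origin under its centre. Leave it.
- blade_tip (a point): Free end of the signal's arm, a wooden strip 115 by 30 by 7 mm; this point is 100 mm from the pivot, towards the signal's +y when level.

How it is judged:
On the way, in this order (a step that is already met when the one before it is completed fails the run):
1. the small key's tip is seated at least 12 mm deep in the socket, before the arm is raised (z of key in the frame of socket between -0.025 and -0.012 m and x of key in the frame of socket between -0.004 and 0.004 m and y of key in the frame of socket between -0.004 and 0.004 m and angle between the z axis of key and the z axis of socket, either way round below 0.15 rad and value of joint blade below -0.5 rad), for 0.1 s.
2. with the tip still in the socket, the arm comes level within 0.15 rad (z of key in the frame of socket between -0.025 and -0.008 m and angle between the z axis of key and the z axis of socket, either way round below 0.2 rad and value of joint blade between -0.15 and 0.15 rad), for 0.1 s.
At the end, for the whole second after the job is handed in: The signal's arm is level within 0.15 rad; the small key stands at rest in its stand hole, upright within 0.12 rad, collar down on the stand within 5 mm; the big key is within 15 mm and the truck and car within 20 mm of where they started (value of joint blade between -0.15 and 0.15 rad and (horizontal distance between key and hole_a below 0.012 m or horizontal distance between key and hole_b below 0.012 m) and height (world z) of key below 0.01 m and angle between key's own z axis and vertical below 0.12 rad and linear speed of key below 0.02 m/s and distance of big_key from where it was at the start of the episode below 0.015 m and distance of each of truck, suv from where it was at the start of the episode below 0.02 m); the robot touches nothing.
It fails at once if the robot itself pushes the signal, its knob or its arm (over 3 N) (contact force between any of the fingers, the arm and signal above 3 N).
It fails at once if the big key, truck or car is moved by more than 30 mm (distance of any of big_key, truck, suv from where it was at the start of the episode above 0.03 m).
It also fails if it takes over 58 s, if anything falls off the work surface, if the arm or the gripper's body presses on something with over 40 N, if the wrist force passes 120 N, or if a joint passes its speed limit or range.

## Working session

There is one attempt and no reset: what is moved stays moved. The work goes in short steps, Python scripts to look and compute and a tool call to move; the robot and the scene stay as the last step left them, time stands still between calls to the robot, and variables do not carry over. Pictures are saved under pics/ and viewed, at most 11 in all, crops included, and the job is handed in when it is done.

Besides the shell and the picture viewer there is one more tool, called after "Emit:" as name([rows], argument=value, ...), one row to a line, values as JSON. send_rows: Moves the arm, as the interface text tells. Its arguments: {"type":"object","properties":{"increments":{"type":"array","items":{"type":"array","items":{"type":"number"}}},"force":{"type":"number"}},"required":["increments"]}

```bash
mkdir -p pics; ls
cat > h.py <<'E'
import numpy as np, cv2
from rig import *
def cam(n):
    c=calibration(n);K=np.array(c["camera_matrix"],float);R=cv2.Rodrigues(np.array(c["rvec"],float))[0];t=np.array(c["tvec"],float).ravel()
    return K,R,t
def proj(n,P):
    K,R,t=cam(n);q=(np.atleast_2d(P)@R.T+t)@K.T;return q[:,:2]/q[:,2:]
def onplane(n,uv,z):
    K,R,t=cam(n);d=R.T@np.linalg.inv(K)@np.array([*uv,1.]);c=-R.T@t;return c+d*(z-c[2])/d[2]
E
python3 - <<'E'
from h import *
s=read_state();print(s)
a=snapshot("scene");b=snapshot("top")
cv2.imwrite("pics/s.png",cv2.resize(a,(800,600)));cv2.imwrite("pics/t.png",cv2.resize(b,(800,600)))
for n in("scene","top"):
    K,R,t=cam(n);print(n,"cam at",(-R.T@t).round(3))
    for l in("signal","socket","key","big_key","stand","hole_a","truck","suv","blade_tip"):
        print(n,l,[(np.round(d["at"],3).tolist(),round(d["conf"],2)) for d in search_frame(n,l)[:3]])
E
```

```text
pics
{'time_s': 0.0, 'joint_pos': array([-0.93178651,  0.50186354, -0.42678389,  1.55144929,  0.22080633,
        1.13829887, -0.21029034]), 'joint_vel': array([-0.00149585,  0.00052729,  0.00013663,  0.0008038 , -0.00172287,
        0.00059631, -0.00032272]), 'effort': array([ 1.37246636e-03, -5.66589367e+01, -5.81555441e+00, -2.79104054e+01,
       -6.85937307e-02,  3.11048271e-02,  1.80524598e-04]), 'tcp_pos': array([0.23849346, 0.60428465, 0.40366783]), 'eef_rot': array([[-9.30232927e-01,  3.66968797e-01, -7.76577628e-04],
       [ 3.66969613e-01,  9.30231186e-01, -1.80089183e-03],
       [ 6.15256222e-05, -1.96022927e-03, -9.99998077e-01]]), 'wrist_force': array([ 0.42250081, -0.20288023,  0.07489368]), 'wrist_torque': array([-0.0152697 ,  0.05961183, -0.0140304 ]), 'grip_force': 0.0, 'gripper_width': 0.09178006252188085}
scene cam at [ 1.127 -0.049  0.826]
scene signal [([0.669, 0.211, 0.08], 0.91), ([0.669, 0.25, 0.185], 0.49)]
scene socket [([0.602, 0.224, 0.082], 0.64)]
scene key [([0.641, -0.131, 0.105], 0.59)]
scene big_key [([0.634, -0.235, 0.109], 0.98)]
scene stand [([0.652, -0.185, 0.063], 0.83)]
scene hole_a [([0.656, -0.185, 0.058], 0.96)]
scene truck [([0.597, -0.002, 0.06], 0.71)]
scene suv [([0.485, 0.248, 0.033], 0.81), ([0.668, 0.252, 0.183], 0.43)]
scene blade_tip [([0.67, 0.253, 0.183], 0.61)]
top cam at [0.39  0.027 1.022]
top signal [([0.626, 0.217, 0.08], 0.83)]
top socket [([0.593, 0.228, 0.081], 0.78)]
top key [([0.625, -0.128, 0.114], 0.69)]
top big_key [([0.62, -0.237, 0.106], 0.7)]
top stand [([0.614, -0.184, 0.062], 0.68), ([0.476, 0.251, 0.048], 0.27)]
top hole_a [([0.621, -0.183, 0.057], 0.56), ([0.656, 0.235, 0.219], 0.38)]
top truck [([0.572, 0.003, 0.074], 0.98), ([0.626, -0.128, 0.11], 0.31)]
top suv [([0.476, 0.253, 0.048], 0.61)]
top blade_tip [([0.655, 0.236, 0.216], 0.7)]
```

View pics/s.png

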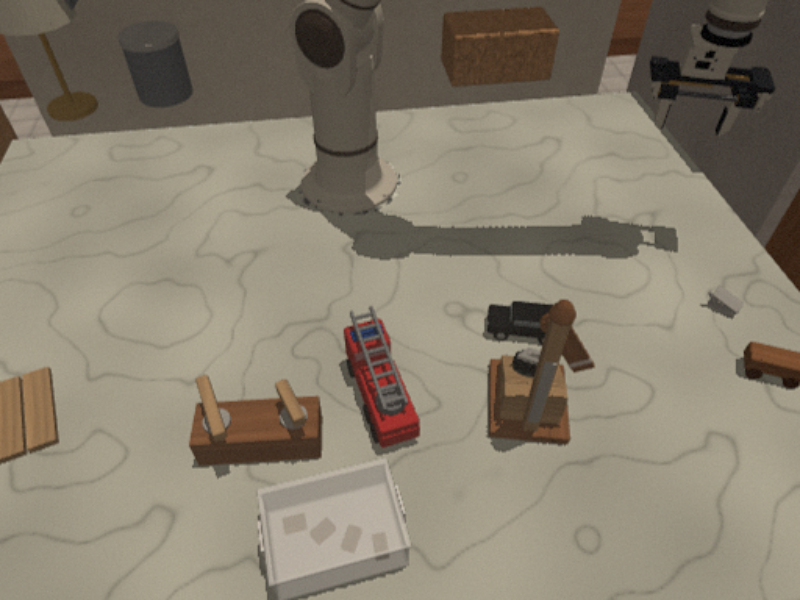

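View pics/t.png

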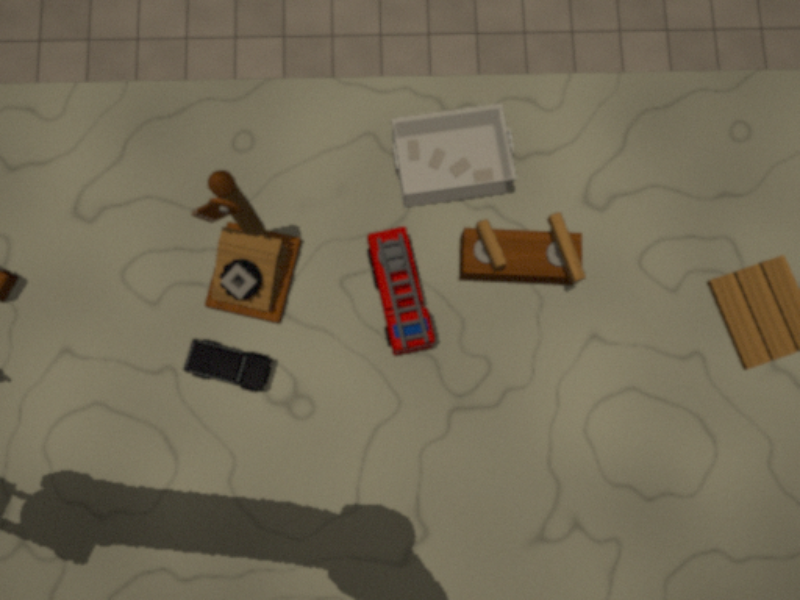

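Run:
```python
from h import *
P={}
for n in("scene","top"):
    P[n]=snapshot(n)
    for l in("key","socket","signal","stand","big_key","blade_tip"):
        o=outline_of(n,l)
        if o:
            m=np.array(o[0]["mask"]);P[n+l]=m
            v,u=np.nonzero(m);print(n,l,round(o[0]["conf"],2),m.sum(),u.min(),u.max(),v.min(),v.max())
            r=cv2.minAreaRect(np.c_[u,v].astype(np.float32));print("   ",r)
np.savez("m0.npz",**P)
def crop(n,u0,v0,w,h,k,ls):
    im=cv2.resize(P[n][v0:v0+h,u0:u0+w],None,fx=k,fy=k,interpolation=cv2.INTER_CUBIC)
    for l in ls:
        if n+l in P:
            mm=cv2.resize(P[n+l][v0:v0+h,u0:u0+w].astype(np.uint8),None,fx=k,fy=k,interpolation=cv2.INTER_NEAREST)
            c,_=cv2.findContours(mm,cv2.RETR_LIST,cv2.CHAIN_APPROX_NONE);cv2.drawContours(im,c,-1,(0,255,0),1)
    return im
a=crop("top",115,100,85,110,5,[]);b=crop("top",285,125,95,65,4,["key"])
c=crop("scene",300,180,90,110,5,[]);
H=np.zeros((600,800,3),np.uint8);H[:550,:400]=a[:,:400];H[:550,400:800]=c[:,:400];cv2.imwrite("pics/c1.png",H)
```

```text
scene key 0.87 366 176 196 243 274
    ((184.0, 259.0), (31.304948806762695, 16.994115829467773), 63.43495178222656)
scene socket 0.53 246 328 345 223 241
    ((336.08489990234375, 231.4528350830078), (15.52174186706543, 18.406312942504883), 15.94539737701416)
scene signal 0.63 3682 313 378 192 285
    ((345.1935729980469, 236.8600311279297), (64.63009643554688, 92.79035186767578), 6.115502834320068)
scene stand 0.63 2736 120 205 253 297
    ((162.76849365234375, 275.2957458496094), (41.10729217529297, 86.45630645751953), 86.42366790771484)
scene big_key 0.8 471 125 147 241 282
    ((133.9609375, 261.81854248046875), (41.20707321166992, 17.492462158203125), 59.4207763671875)
scene blade_tip 0.73 349 346 379 202 237
    ((362.7828063964844, 218.5677947998047), (44.33125686645508, 15.680915832519531), 51.63251495361328)
top key 0.85 354 304 323 141 170
    ((310.9006652832031, 157.1815185546875), (30.869699478149414, 15.72451114654541), 65.55604553222656)
top socket 0.81 581 141 167 165 191
    ((154.0, 178.0), (26.0, 26.0), 90.0)
top signal 0.73 3753 123 192 109 206
    ((155.0, 156.5), (72.0330810546875, 87.31282043457031), 14.03624439239502)
top stand 0.61 1922 294 372 145 182
    ((333.1482238769531, 163.77655029296875), (77.96026611328125, 35.58766555786133), 3.814074993133545)
top big_key 0.72 601 350 374 136 180
    ((358.5172424316406, 159.79310607910156), (46.42383575439453, 19.683706283569336), 68.19859313964844)
top blade_tip 0.78 274 124 153 127 142
    ((137.90518188476562, 133.61209106445312), (13.655871391296387, 28.23088836669922), 66.80140686035156)
```

View pics/c1.png

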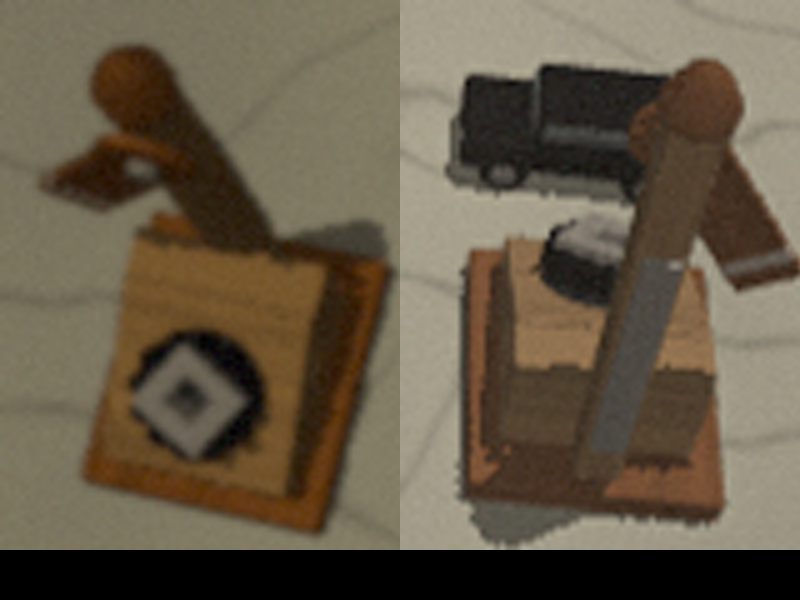

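```bash
cat > fit.py <<'E'
from h import *
from scipy.optimize import differential_evolution as DE, minimize
M=np.load("m0.npz");CAM={n:cam(n) for n in("scene","top")};S=4
def box(x0,x1,y0,y1,z0,z1):return np.array([[x,y,z] for x in(x0,x1) for y in(y0,y1) for z in(z0,z1)])
def cyl(r,z0,z1):
    a=np.arange(24)*np.pi/12;return np.vstack([np.c_[r*np.cos(a),r*np.sin(a),0*a+z] for z in(z0,z1)])
def rz(a):c,s=np.cos(a),np.sin(a);return np.array([[c,-s,0],[s,c,0],[0,0,1]])
def ry(a):c,s=np.cos(a),np.sin(a);return np.array([[c,0,s],[0,1,0],[-s,0,c]])
def rx(a):c,s=np.cos(a),np.sin(a);return np.array([[1,0,0],[0,c,-s],[0,s,c]])
def draw(n,parts,roi):
    u0,v0,u1,v1=roi;im=np.zeros(((v1-v0)*S,(u1-u0)*S),np.uint8);K,R,t=CAM[n]
    for p in parts:
        q=(p@R.T+t)@K.T;q=(q[:,:2]/q[:,2:]-[u0,v0]+.5)*S-.5
        cv2.fillConvexPoly(im,cv2.convexHull(np.round(q*16).astype(np.int32)),255,shift=4)
    return cv2.resize(im,None,fx=1/S,fy=1/S,interpolation=cv2.INTER_AREA)/255.
def cost(parts,masks):
    c=0
    for n,m in masks.items():
        v,u=np.nonzero(m);r=(u.min()-12,v.min()-12,u.max()+13,v.max()+13)
        d=draw(n,parts,r);mm=m[r[1]:r[3],r[0]:r[2]].astype(float)
        c+=1-np.minimum(d,mm).sum()/np.maximum(d,mm).sum()
    return c
def keyparts(p,L=.072):
    R=rz(p[2]);T=np.array([p[0],p[1],.005])
    return [q@R.T+T for q in(box(-L/2,L/2,-.009,.009,.084,.104),cyl(.008,.061,.09),cyl(.020,.055,.061))]
def sigparts(p):
    x,y,yaw,xs,xf,xb,b=p;R=rz(yaw);T=np.array([x,y,0]);t=np.tan(np.radians(27))
    zt=lambda X:.0617+t*(X-xs-.0113)
    w=np.array([[X,Y,Z] for X in(xf,xb) for Y in(-.045,.045) for Z in(.01,zt(X))])
    A=ry(-np.radians(27));k=cyl(.031,-.025,-.004)@A.T+[xs,0,.084]
    bl=box(-.0035,.0035,0,.115,-.015,.015)@rx(b).T+[.037,0,.235]
    return [q@R.T+T for q in(box(-.07,.07,-.06,.06,0,.018),w,box(.041,.063,-.011,.011,0,.294),k,bl)]
def fit(f,b):
    r=DE(f,b,seed=1,popsize=12,maxiter=60,tol=1e-6,polish=False)
    r=minimize(f,r.x,method="Nelder-Mead",options=dict(xatol=1e-5,fatol=1e-5));return r.x,r.fun
E
cat > run.py <<'E'
from fit import *
C=("scene","top")
for nm in("key","big_key"):
    L=.072 if nm=="key" else .104
    y0=-.128 if nm=="key" else -.236
    for cs in(C,("scene",),("top",)):
        x,c=fit(lambda p:cost(keyparts(p,L),{n:M[n+nm] for n in cs}),[(.58,.68),(y0-.03,y0+.03),(-1.0,1.0)]);print(nm,cs,x.round(4),round(c,3))
ms={n:M[n+"signal"]|M[n+"socket"]|M[n+"blade_tip"] for n in C}
B=[(.58,.68),(.17,.27),(-.6,.2),(-.04,.02),(-.07,-.03),(.02,.06),(-1.2,-.6)]
x,c=fit(lambda p:cost(sigparts(p),ms),B);print("sig",x.round(4),round(c,3))
x1=x
x,c=fit(lambda p:cost([cyl(.031,-.025,-.004)@(rz(x1[2])@ry(-np.radians(27))).T+[p[0],p[1],.084]],{"top":M["topsocket"]}),[(.55,.65),(.18,.27)]);print("knob",x,c)
R=rz(x1[2]);print("socket from sig",(R@[x1[3],0,.084]+[x1[0],x1[1],0]))
P=proj("top",[[*x,.084]]);print(P)
for n in C:
    im=M[n].copy()
    for p,ms_ in((sigparts(x1),1),):
        for q in p:cv2.polylines(im,[cv2.convexHull(proj(n,q).round().astype(np.int32))],True,(0,255,0),1)
    r=(115,100) if n=="top" else (300,180)
    cv2.imwrite(f"pics/f_{n}.png",cv2.resize(im[r[1]:r[1]+110,r[0]:r[0]+85],None,fx=4.7,fy=5))
a=cv2.imread("pics/f_top.png");b=cv2.imread("pics/f_scene.png");cv2.imwrite("pics/f.png",np.hstack([a,b]))
E
time python3 run.py
```

```text
key ('scene', 'top') [ 0.6343 -0.1327  0.344 ] 0.297
key ('scene',) [ 0.6357 -0.1322  0.3427] 0.103
key ('top',) [ 0.6315 -0.1342  0.3323] 0.173
big_key ('scene', 'top') [ 0.6245 -0.2433  0.3052] 0.216
big_key ('scene',) [ 0.6267 -0.2422  0.3135] 0.11
big_key ('top',) [ 0.6237 -0.244   0.3102] 0.067
sig [ 0.6199  0.2283 -0.2553 -0.0275 -0.0561  0.0366 -1.0353] 0.138
knob [0.5887172  0.23371092] 0.09094201564092164
socket from sig [0.5932265 0.2352503 0.084    ]
[[152.60600479 179.79402781]]
real	0m39.560s
user	0m37.302s
sys	0m2.699s
```

View pics/f.png

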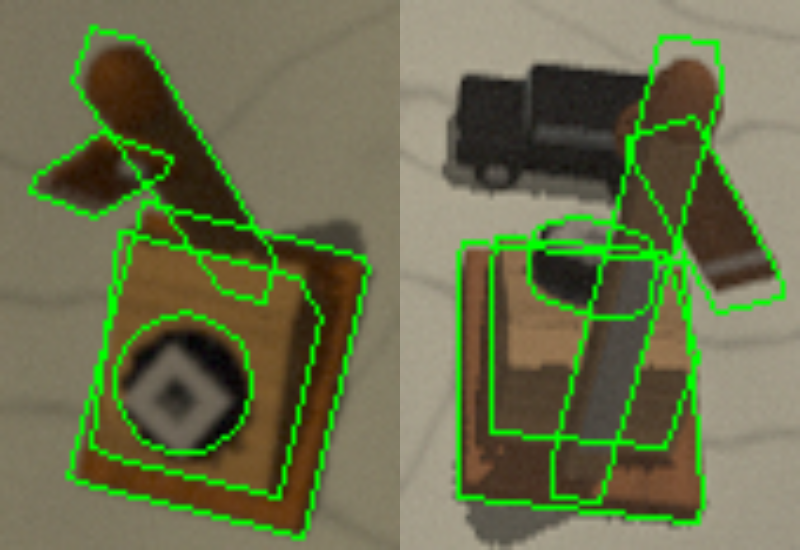

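Run:
```python
from fit import *
im=M["top"];g=cv2.cvtColor(im,cv2.COLOR_BGR2GRAY).astype(float);m=M["topsocket"]
u0,v0=136,160
gg=cv2.resize(g[v0:v0+36,u0:u0+36],None,fx=8,fy=8,interpolation=cv2.INTER_CUBIC)
mm=cv2.resize(m[v0:v0+36,u0:u0+36].astype(np.uint8),None,fx=8,fy=8,interpolation=cv2.INTER_NEAREST)
print(np.percentile(gg[mm>0],[5,25,50,75,95]))
K,R,t=CAM["top"];c=-R.T@t
yaw=-.2553;A=rz(yaw)@ry(-np.radians(27))
def to_face(UV,o=np.array([.592,.2345,.084])):
    uv=(UV+.5)/8-.5+[u0,v0];d=np.c_[uv,np.ones(len(uv))]@np.linalg.inv(K).T@R
    n=A[:,2];s=((o-c)@n)/(d@n);return (c+d*s[:,None]-o)@A
for th in(70,85,100):
    b=((gg>th)&(mm>0)).astype(np.uint8)
    cs,_=cv2.findContours(b,cv2.RETR_EXTERNAL,cv2.CHAIN_APPROX_NONE);k=max(cs,key=cv2.contourArea)[:,0].astype(float)
    f=to_face(k)*1000;r=cv2.minAreaRect(f[:,:2].astype(np.float32));print(th,r, "world ctr",(A@np.r_[r[0],0]/1000+[.592,.2345,.084]).round(4))
    h=((gg<th)&(cv2.drawContours(np.zeros_like(b),[k.astype(np.int32)],-1,1,-1)>0)).astype(np.uint8)
    cs,_=cv2.findContours(h,cv2.RETR_EXTERNAL,cv2.CHAIN_APPROX_NONE)
    if cs:
        k=max(cs,key=cv2.contourArea)[:,0].astype(float);f=to_face(k)*1000
        if len(f)>20:print("  hole",cv2.minAreaRect(f[:,:2].astype(np.float32)))
```

```text
[  9.67438063  27.76437624  57.772147    92.56050077 102.20496597]
70 ((-3.150754451751709, 1.4749336242675781), (41.050174713134766, 41.04498291015625), 58.613731384277344) world ctr [0.5897 0.2366 0.0826]
  hole ((-2.127214193344116, -0.11400604248046875), (15.851630210876465, 15.95002555847168), 62.49748229980469)
85 ((-3.197681427001953, 1.5736732482910156), (38.77847671508789, 38.4056510925293), 58.07658004760742) world ctr [0.5896 0.2367 0.0825]
  hole ((-2.4824423789978027, 0.2731437683105469), (18.519174575805664, 19.203256607055664), 57.79133224487305)
100 ((-3.235727310180664, 0.3091316223144531), (32.77242660522461, 32.775482177734375), 56.4365348815918) world ctr [0.5893 0.2355 0.0825]
```

```bash
cat >> h.py <<'E'
from scipy.spatial.transform import Rotation as Ro
def inc(p,Rt,s=None):
    s=s or read_state();R=Ro.from_matrix(s["eef_rot"]).as_matrix();p0=np.array(s["tcp_pos"])
    print("inc cm/deg",(R.T@(np.array(p)-p0)*100).round(2),np.degrees(Ro.from_matrix(R.T@Rt).as_rotvec()).round(2), "t",round(s["time_s"],2),"j",np.round(s["joint_pos"],2))
def down(yaw_y): # tool z down, tool y at yaw
    y=np.array([np.cos(yaw_y),np.sin(yaw_y),0]);z=np.array([0,0,-1.]);return np.c_[np.cross(y,z),y,z]
E
python3 - <<'E'
from h import *
inc([.634,-.133,.40],down(.34-np.pi/2))
E
```

```text
inc cm/deg [-63.86 -54.11   0.47] [ -0.     0.   138.99] t 1.7 j [-0.93  0.5  -0.43  1.55  0.22  1.14 -0.21]
```

Emit:
send_rows([
  [-63.9,-54.1,0.4,0,0,139,0.7],
  [-63.9,-54.1,0.4,0,0,139,0.7],
  [-63.9,-54.1,0.4,0,0,139,0.7],
  [-63.9,-54.1,0.4,0,0,139,0.7],
  [-63.9,-54.1,0.4,0,0,139,0.7],
  [-63.9,-54.1,0.4,0,0,139,0.7],
  [-63.9,-54.1,0.4,0,0,139,0.7],
  [-63.9,-54.1,0.4,0,0,139,0.7],
  [-63.9,-54.1,0.4,0,0,139,0.7],
  [-63.9,-54.1,0.4,0,0,139,0.7],
  [-63.9,-54.1,0.4,0,0,139,0.7],
  [-63.9,-54.1,0.4,0,0,139,0.7],
])

```text
time_s: 2.9
tcp_pos: [0.5228, 0.0742, 0.4023]
eef_rot: [[0.573, 0.819, 0.001], [0.819, -0.573, 0.0], [0.001, 0.001, -1.0]]
wrist_force: [0.7, 0.4, 0.3]
gripper_width: 0.0641
grip_force: 0.0
```

Run:
```python
from h import *
inc([.634,-.133,.40],down(.34-np.pi/2))
```

```text
inc cm/deg [-10.6   20.99   0.24] [ 2.000e-02 -6.000e-02  3.553e+01] t 2.9 j [-0.3   0.25  0.12  1.88 -0.04  1.01 -0.77]
```

Emit:
send_rows([
  [-10.6,21,0.2,0,0,35.5,0.7],
  [-10.6,21,0.2,0,0,35.5,0.7],
  [-10.6,21,0.2,0,0,35.5,0.7],
  [-10.6,21,0.2,0,0,35.5,0.7],
  [-10.6,21,0.2,0,0,35.5,0.7],
  [-10.6,21,0.2,0,0,35.5,0.7],
  [-10.6,21,0.2,0,0,35.5,0.7],
  [-10.6,21,0.2,0,0,35.5,0.7],
])

```text
time_s: 3.7
tcp_pos: [0.6345, -0.1289, 0.3995]
eef_rot: [[0.94, 0.341, -0.001], [0.341, -0.94, 0.002], [-0.0, -0.002, -1.0]]
wrist_force: [-0.9, 1.0, -0.4]
gripper_width: 0.0643
grip_force: 0.0
```

Run:
```python
from h import *
inc([.634,-.133,.258],down(.34-np.pi/2))
```

```text
inc cm/deg [-0.18  0.39 14.15] [-0.1   0.01  0.48] t 3.7 j [-0.06  0.48  0.31  1.58 -0.16  1.11 -0.94]
```

Emit:
send_rows([
  [0,0,4.5,0,0,0,0.7],
  [0,0,9,0,0,0,0.7],
  [0,0,12,0,0,0,0.7],
  [0,0,14.1,0,0,0,0.7],
  [0,0,14.1,0,0,0,0.7],
  [0,0,14.1,0,0,0,0.7],
])

```text
time_s: 4.3
tcp_pos: [0.6348, -0.1292, 0.2593]
eef_rot: [[0.94, 0.341, -0.0], [0.341, -0.94, 0.001], [0.0, -0.001, -1.0]]
wrist_force: [0.7, -0.1, -0.1]
gripper_width: 0.0643
grip_force: 0.0
```

Run:
```python
from h import *
inc([.634,-.133,.258],down(.34-np.pi/2))
a=snapshot("scene");b=snapshot("top")
cv2.imwrite("pics/g.png",np.hstack([cv2.resize(a[190:310,110:220],(400,436)),cv2.resize(b[90:210,280:390],(400,436))]))
```

```text
inc cm/deg [-0.21  0.33  0.13] [-0.04 -0.01  0.48] t 4.3 j [-0.03  0.64  0.27  1.68 -0.21  0.85 -0.9 ]
```

View pics/g.png

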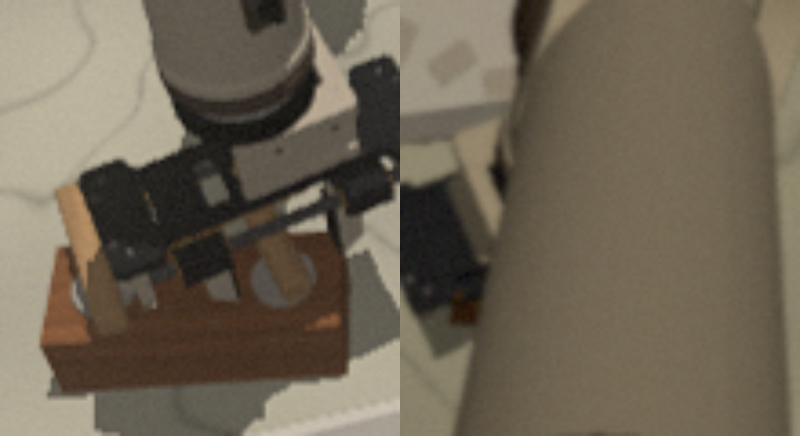

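Emit:
send_rows([
  [-0.2,0.3,0.1,0,0,0,0.7],
  [-0.2,0.3,0.1,0,0,0,0],
  [-0.2,0.3,0.1,0,0,0,0],
  [-0.2,0.3,0.1,0,0,0,0],
  [-0.2,0.3,0.1,0,0,0,0],
  [-0.2,0.3,0.1,0,0,0,0],
  [-0.2,0.3,0.1,0,0,0,0],
  [-0.2,0.3,0.1,0,0,0,0],
], force=50)

```text
time_s: 5.2
tcp_pos: [0.6338, -0.1339, 0.2577]
eef_rot: [[0.941, 0.34, -0.0], [0.34, -0.941, 0.0], [-0.0, -0.0, -1.0]]
wrist_force: [-0.4, 1.1, 0.4]
gripper_width: 0.0179
grip_force: 50.0
```

Emit:
send_rows([
  [0,0,-3,0,0,0,0],
  [0,0,-7,0,0,0,0],
  [0,0,-11,0,0,0,0],
  [0,0,-15,0,0,0,0],
  [0,0,-17,0,0,0,0],
  [0,0,-17,0,0,0,0],
])

```text
time_s: 5.8
tcp_pos: [0.6347, -0.1347, 0.4319]
eef_rot: [[0.941, 0.339, 0.007], [0.339, -0.941, -0.001], [0.006, 0.003, -1.0]]
wrist_force: [0.5, -1.0, -0.6]
gripper_width: 0.0179
grip_force: 50.0
```

```bash
cat >> h.py <<'E'
YAW=-.2553;SOCK=np.array([.592,.2348,.084])
def rz_(a):c,s=np.cos(a),np.sin(a);return np.array([[c,-s,0],[s,c,0],[0,0,1]])
_A=rz_(YAW)@Ro.from_euler('y',-27,degrees=True).as_matrix()
def face(ang_deg,out,dx=0,dy=0,L=.253):
    """tool pose with tool y at face angle, key tip 'out' m out of mouth"""
    z=-_A[:,2];y=_A@[np.cos(np.radians(ang_deg)),np.sin(np.radians(ang_deg)),0]
    return SOCK+_A@[dx,dy,out+L],np.c_[np.cross(y,z),y,z]
E
python3 - <<'E'
from h import *
p,R=face(-31.5,.08);print(p,R);inc(p,R)
E
```

```text
[0.44572124 0.27297805 0.38070517] [[ 0.66578212  0.60313444  0.43927557]
 [ 0.70743613 -0.6974165  -0.11464881]
 [ 0.23720938  0.38709053 -0.89100652]]
inc cm/deg [ -3.98 -44.78   4.95] [-19.46  18.41 -23.61] t 5.8 j [-0.06  0.45  0.32  1.55 -0.15  1.16 -0.94]
```

Emit:
send_rows([
  [-0.4,-4.5,0.2,-1,1,-1.2,0],
  [-0.8,-9,0.5,-3,3,-4,0],
  [-1.3,-14,1,-6,5.5,-7,0],
  [-1.8,-19,1.5,-8,7.5,-10,0],
  [-2.2,-24,2,-10,9.5,-12.5,0],
  [-2.6,-29,2.8,-12.5,12,-15,0],
  [-3,-34,3.5,-15,14,-18,0],
  [-3.5,-39,4.2,-17,16,-21,0],
  [-3.8,-42.5,4.7,-18.5,17.5,-22.5,0],
  [-4,-44.5,4.9,-19.4,18.3,-23.5,0],
  [-4,-44.5,4.9,-19.4,18.3,-23.5,0],
  [-4,-44.5,4.9,-19.4,18.3,-23.5,0],
])

```text
time_s: 7.0
tcp_pos: [0.4445, 0.2706, 0.3775]
eef_rot: [[0.669, 0.607, 0.429], [0.707, -0.698, -0.116], [0.229, 0.381, -0.896]]
wrist_force: [0.3, -0.5, -1.1]
gripper_width: 0.0178
grip_force: 50.0
```

```bash
cat > look.py <<'E'
import sys
from fit import *
s=read_state();p=np.array(s["tcp_pos"]);R=s["eef_rot"]
def parts(q): # q: shift x,y,z in tool frame, key axis = -tool z
    F=np.c_[R[:,0],-R[:,1],-R[:,2]];o=p+R@[q[0],q[1],.253+q[2]]
    return F,o
for n in("scene","top"):
    im=snapshot(n)
    F,o=parts([0,0,0])
    ol=[box(-.007,.007,-.007,.007,0,.025),cyl(.007,.025,.055),cyl(.02,.055,.061),box(-.036,.036,-.009,.009,.084,.104)]
    c=proj(n,o[None])[0];w=64;u0,v0=int(c[0])-w//2,int(c[1])-w//2
    u0=max(0,min(u0,512-w));v0=max(0,min(v0,384-w))
    k=6;z=cv2.resize(im[v0:v0+w,u0:u0+w],None,fx=k,fy=k,interpolation=cv2.INTER_CUBIC);z0=z.copy()
    for q in ol:
        h=cv2.convexHull(proj(n,q@F.T+o).astype(np.float32))[:,0];h=((h-[u0,v0]+.5)*k-.5).round().astype(np.int32);cv2.polylines(z,[h],True,(0,255,0),1)
    cv2.imwrite(f"pics/_{n}.png",z);print(n,u0,v0);np.save(n+"_im.npy",im)
cv2.imwrite("pics/"+sys.argv[1],np.hstack([cv2.imread("pics/_scene.png"),cv2.imread("pics/_top.png")]))
E
python3 look.py l1.png
python3 - <<'E'
from h import *
p,R=face(-31.5,.08);inc(p,R)
E
```

```text
scene 311 163
top 109 158
inc cm/deg [ 0.33 -0.16 -0.26] [-0.35  0.52 -0.18] t 7.1 j [-0.87  0.2   0.16  2.06  0.56  0.7  -1.93]
```

View pics/l1.png

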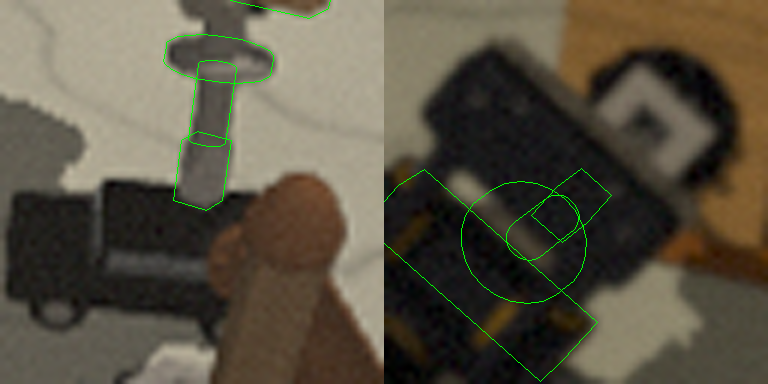

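Emit:
send_rows([
  [0.3,-0.2,-0.2,0,0,-8,0],
  [0.3,-0.2,-0.2,0,0,-16,0],
  [0.3,-0.2,-0.2,0,0,-24,0],
  [0.3,-0.2,-0.2,0,0,-32,0],
  [0.3,-0.2,-0.2,0,0,-40,0],
  [0.3,-0.2,-0.2,0,0,-48,0],
  [0.3,-0.2,-0.2,0,0,-56,0],
  [0.3,-0.2,-0.2,0,0,-64,0],
  [0.3,-0.2,-0.2,0,0,-72,0],
  [0.3,-0.2,-0.2,0,0,-80,0],
  [0.3,-0.2,-0.2,0,0,-88,0],
  [0.3,-0.2,-0.2,0,0,-90,0],
])

```text
time_s: 8.3
tcp_pos: [0.4461, 0.2726, 0.3805]
eef_rot: [[-0.605, 0.67, 0.43], [0.698, 0.706, -0.116], [-0.382, 0.23, -0.895]]
wrist_force: [-0.5, 0.5, -0.9]
gripper_width: 0.0176
grip_force: 50.0
```

Run:
```python
from h import *
p,R=face(148.5,.08);inc(p,R)
```

```text
inc cm/deg [ 0.04  0.01 -0.04] [ -0.11  -0.64 -90.02] t 8.3 j [-0.7   0.2  -0.04  2.04  0.61  0.73 -0.4 ]
```

Emit:
send_rows([
  [0,0,0,0,0,-8,0],
  [0,0,0,0,0,-16,0],
  [0,0,0,0,0,-24,0],
  [0,0,0,0,0,-32,0],
  [0,0,0,0,0,-40,0],
  [0,0,0,0,0,-48,0],
  [0,0,0,0,0,-56,0],
  [0,0,0,0,0,-64,0],
  [0,0,0,0,0,-72,0],
  [0,0,0,0,0,-80,0],
  [0,0,0,0,0,-88,0],
  [0,0,0,0,0,-90,0],
])

```text
time_s: 9.5
tcp_pos: [0.4461, 0.2726, 0.3805]
eef_rot: [[-0.67, -0.605, 0.43], [-0.706, 0.698, -0.116], [-0.23, -0.382, -0.895]]
wrist_force: [-0.2, 0.0, -1.4]
gripper_width: 0.0179
grip_force: 50.0
```

Run:
```python
from h import *
p,R=face(148.5,.02);inc(p,R)
```

```text
inc cm/deg [-0.06  0.01  5.96] [ 0.34 -0.47 -0.02] t 9.5 j [-0.54  0.21 -0.22  2.04  0.66  0.75  1.13]
```

Emit:
send_rows([
  [0,0,2,0.3,-0.5,0,0],
  [0,0,4,0.3,-0.5,0,0],
  [-0.1,0,5.5,0.3,-0.5,0,0],
  [-0.1,0,6,0.3,-0.5,0,0],
  [-0.1,0,6,0.3,-0.5,0,0],
])

```text
time_s: 10.0
tcp_pos: [0.472, 0.2675, 0.3263]
eef_rot: [[-0.667, -0.602, 0.439], [-0.706, 0.699, -0.114], [-0.238, -0.385, -0.892]]
wrist_force: [-0.4, 0.4, -1.1]
gripper_width: 0.0176
grip_force: 50.0
```

```bash
python3 look.py l2.png
python3 - <<'E'
from h import *
p,R=face(148.5,.003);inc(p,R)
E
```

```text
scene 310 187
top 116 148
inc cm/deg [ 0.16 -0.18  1.76] [ 0.09  0.15 -0.11] t 10.1 j [-0.54  0.32 -0.18  2.05  0.78  0.64  1.03]
```

View pics/l2.png

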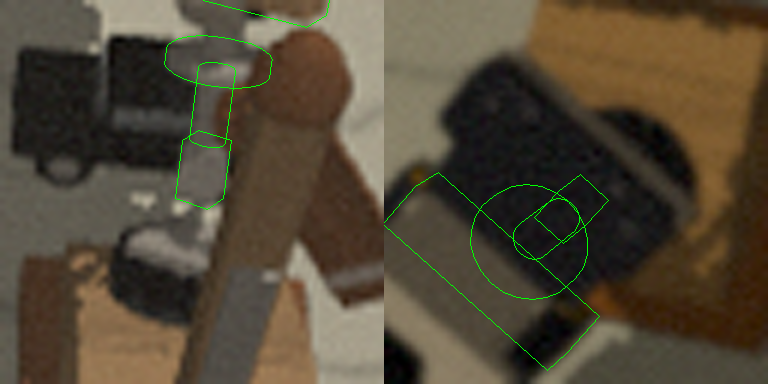

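Run:
```python
from fit import *
from h import SOCK,YAW
m=M["scenesocket"].astype(float)
print(np.nonzero(m.any(0))[0][[0,-1]],np.nonzero(m.any(1))[0][[0,-1]])
roi=(310,205,370,260)
x1=[.6199,.2283,YAW,-.0275,-.0561,.0366,-1.0353];post=draw("scene",[sigparts(x1)[2]],roi)
post=cv2.dilate((post>0).astype(np.uint8),np.ones((1,3)))
valid=post==0
cols=np.arange(roi[0],roi[2]);valid&=(cols<=342)[None]
mm=m[roi[1]:roi[3],roi[0]:roi[2]]
A=rz(YAW)@ry(-np.radians(27))
def f(p,rad=.031):
    d=draw("scene",[cyl(rad,-.025,-.008)@A.T+[p[0],p[1],.084],cyl(.02,-.025,0)@A.T+[p[0],p[1],.084]],roi)
    return (np.abs(d-mm)*valid).sum()/(mm*valid).sum()
for p in(SOCK[:2],):print("SOCK cost",f(p))
for rad in(.031,.029):
    x,c=fit(lambda p:f(p,rad),[(.57,.62),(.21,.26)]);print(rad,x,c)
print(proj("scene",[SOCK,SOCK+A@[0,-.031,-.008]]))
s=read_state();o=s["tcp_pos"]+s["eef_rot"]@[0,0,.253];print("tip",o, "in face mm",((o-SOCK)@A*1000).round(1))
# refit key in scene image now
im=np.load("scene_im.npy");o=outline_of("scene","key");
mk=np.array(o[0]["mask"]);v,u=np.nonzero(mk);print(o[0]["conf"],u.min(),u.max(),v.min(),v.max())
p0=np.array(s["tcp_pos"]);R=s["eef_rot"];F=np.c_[R[:,0],-R[:,1],-R[:,2]]
r2=(300,v.max()-24,365,v.max()+8);K=mk[r2[1]:r2[3],r2[0]:r2[2]]
def g(q):
    oo=p0+R@[q[0],q[1],.253+q[2]]
    d=draw("scene",[w@F.T+oo for w in(box(-.007,.007,-.007,.007,.003,.025),box(-.0055,.0055,-.0055,.0055,0,.003),cyl(.007,.025,.055))],r2);return np.abs(d-K).sum()/K.sum()
# limit to shank rows only below collar
x,c=fit(lambda q:g([q[0],0,q[1]]),[(-.008,.008),(-.008,.008)]);print("key shift tool x,z",x,c)
```

```text
[328 345] [223 241]
SOCK cost 0.15043296506419826
0.031 [0.59153944 0.23835869] 0.05810689758136756
0.029 [0.59174541 0.23592733] 0.05428486115258287
[[341.03534331 227.12714962]
 [327.51094418 228.99452423]]
tip [0.58311659 0.24024916 0.10208037] in face mm [-0.7  3.  20.6]
0.8 333 364 175 220
key shift tool x,z [ 0.00135983 -0.00178146] 0.446625626994984
```

```bash
sed -i 's/SOCK=np.array.*/SOCK=np.array([.5915,.236,.084])/' h.py
python3 - <<'E'
from h import *
p,R=face(148.5,.003);inc(p,R)
E
```

```text
inc cm/deg [ 0.13 -0.08  1.76] [ 0.09  0.2  -0.09] t 10.15 j [-0.54  0.32 -0.18  2.05  0.78  0.64  1.03]
```

Emit:
send_rows([
  [0.1,-0.1,0.6,0,0,0,0],
  [0.1,-0.1,1.2,0,0,0,0],
  [0.1,-0.1,1.7,0,0,0,0],
  [0.1,-0.1,1.7,0,0,0,0],
])

```text
time_s: 10.55
tcp_pos: [0.4791, 0.2647, 0.3112]
eef_rot: [[-0.666, -0.603, 0.439], [-0.707, 0.699, -0.113], [-0.238, -0.385, -0.891]]
wrist_force: [0.2, 0.6, -1.3]
gripper_width: 0.0174
grip_force: 50.0
```

```bash
cat > st.py <<'E'
from h import *
import sys
s=read_state();o=s["tcp_pos"]+s["eef_rot"]@[0,0,.253];print("tip in face mm",((o-SOCK)@_A*1000).round(1),"F tool",(s["eef_rot"].T@s["wrist_force"]).round(1),"T",(s["eef_rot"].T@s["wrist_torque"]).round(2))
y=_A.T@s["eef_rot"][:,1];print("ang",np.degrees(np.arctan2(y[1],y[0])).round(2))
p,R=face(float(sys.argv[1]),float(sys.argv[2]));inc(p,R)
E
python3 st.py 148.5 -.004
```

```text
Traceback (most recent call last):
  File "st.py", line 3, in <module>
    s=read_state();o=s["tcp_pos"]+s["eef_rot"]@[0,0,.253];print("tip in face mm",((o-SOCK)@_A*1000).round(1),"F tool",(s["eef_rot"].T@s["wrist_force"]).round(1),"T",(s["eef_rot"].T@s["wrist_torque"]).round(2))
                                                                                           ^^
NameError: name '_A' is not defined
```

```bash
sed -i 's/\b_A\b/AA/g' h.py st.py; python3 st.py 148.5 -.004
```

```text
tip in face mm [-0.4 -0.2  2.1] F tool [-0.2  0.8  1.2] T [-0.69  0.31  0.01]
ang 148.42
inc cm/deg [-0.06  0.01  0.61] [ 0.09  0.05 -0.08] t 10.55 j [-0.54  0.35 -0.16  2.05  0.81  0.61  1.01]
```

Emit:
send_rows([
  [0,0,0.3,0,0,0,0],
  [0,0,0.6,0,0,0,0],
  [0,0,0.6,0,0,0,0],
])

```text
time_s: 10.85
tcp_pos: [0.4816, 0.2647, 0.3064]
eef_rot: [[-0.665, -0.603, 0.44], [-0.707, 0.698, -0.111], [-0.24, -0.385, -0.891]]
wrist_force: [-0.4, 0.3, -1.6]
gripper_width: 0.0177
grip_force: 50.0
```

```bash
python3 st.py 148.5 -.010
```

```text
tip in face mm [-0.3  0.8 -3.2] F tool [0.4 1.1 1.2] T [-0.81  0.31  0.01]
ang 148.43
inc cm/deg [-0.01 -0.02  0.68] [ 0.12  0.14 -0.07] t 10.85 j [-0.54  0.36 -0.15  2.05  0.82  0.6   1.  ]
```

No resistance yet; continue.

Emit:
send_rows([
  [0,0,0.3,0,0,0,0],
  [0,0,0.6,0,0,0,0],
  [0,0,0.6,0,0,0,0],
])

```text
time_s: 11.15
tcp_pos: [0.4843, 0.2639, 0.301]
eef_rot: [[-0.665, -0.603, 0.44], [-0.707, 0.698, -0.112], [-0.24, -0.385, -0.891]]
wrist_force: [-0.5, 1.6, -1.9]
gripper_width: 0.0176
grip_force: 50.0
```

```bash
python3 st.py 148.5 -.016
```

```text
tip in face mm [-0.3  0.6 -9.4] F tool [-0.3  2.1  1.3] T [-0.98  0.21  0.  ]
ang 148.44
inc cm/deg [-0.02 -0.01  0.66] [ 0.12  0.13 -0.06] t 11.15 j [-0.54  0.37 -0.15  2.05  0.83  0.59  0.99]
```

Emit:
send_rows([
  [0,0,0.3,0,0,0,0],
  [0,0,0.6,0,0,0,0],
  [0,0,0.8,0,0,0,0],
  [0,0,0.8,0,0,0,0],
])

```text
time_s: 11.55
tcp_pos: [0.4878, 0.2629, 0.2939]
eef_rot: [[-0.666, -0.603, 0.44], [-0.707, 0.698, -0.112], [-0.24, -0.385, -0.891]]
wrist_force: [-0.7, 1.3, -3.1]
gripper_width: 0.0178
grip_force: 50.0
```

```bash
python3 st.py 148.5 -.0185
```

```text
tip in face mm [ -0.3   0.6 -17.4] F tool [0.3 2.5 2.3] T [-1.24  0.22  0.01]
ang 148.43
inc cm/deg [-0.02 -0.01  0.11] [ 0.11  0.12 -0.07] t 11.55 j [-0.55  0.38 -0.14  2.05  0.84  0.58  0.98]
```

Emit:
send_rows([
  [0,0,0.1,0,0,0,0],
  [0,0,0.1,0,0,0,0],
  [0,0,0.1,0,0,5,0],
  [0,0,0.1,0,0,10,0],
  [0,0,0.1,0,0,15,0],
  [0,0,0.1,0,0,20,0],
  [0,0,0.1,0,0,25,0],
  [0,0,0.1,0,0,30,0],
])

```text
time_s: 12.35
tcp_pos: [0.4878, 0.263, 0.2931]
eef_rot: [[-0.879, -0.187, 0.439], [-0.26, 0.959, -0.112], [-0.4, -0.212, -0.891]]
wrist_force: [-1.9, 1.6, -3.2]
gripper_width: 0.0178
grip_force: 50.0
```

```bash
python3 st.py 90 -.0185
python3 - <<'E'
from h import *
for n in("scene","top"):print(n,[(np.round(d["at"],3).tolist(),round(d["conf"],2)) for d in (snapshot(n) is not None and search_frame(n,"blade_tip"))[:3]])
E
```

```text
tip in face mm [ -0.8   0.7 -18.1] F tool [2.6 2.6 1.8] T [-1.08  1.1  -0.02]
ang 118.27
inc cm/deg [-0.05 -0.02  0.04] [ 1.800e-01 -1.000e-02  2.827e+01] t 12.35 j [-0.63  0.38 -0.04  2.05  0.79  0.55  0.49]
scene [([0.673, 0.263, 0.2], 0.76)]
top [([0.656, 0.245, 0.216], 0.61)]
```

Emit:
send_rows([
  [0,0,0,0,0,5,0],
  [0,0,0,0,0,10,0],
  [0,0,0,0,0,15,0],
  [0,0,0,0,0,20,0],
  [0,0,0,0,0,25,0],
  [0,0,0,0,0,30,0],
  [0,0,0,0,0,33,0],
  [0,0,0,0,0,33,0],
])

```text
time_s: 13.35
tcp_pos: [0.4881, 0.2628, 0.2932]
eef_rot: [[-0.84, 0.318, 0.44], [0.3, 0.947, -0.112], [-0.452, 0.038, -0.891]]
wrist_force: [-1.6, 1.8, -3.2]
gripper_width: 0.0172
grip_force: 50.0
```

```bash
python3 st.py 85 -.0185
cat > blade.py <<'E'
from fit import *
x1=np.array([.6199,.2283,-.2553,-.0275,-.0561,.0366,-1.0353])
ms={};ims={}
for n in("scene","top"):
    ims[n]=snapshot(n);o=outline_of(n,"blade_tip")
    if o:ms[n]=np.array(o[0]["mask"]);print(n,o[0]["conf"],ms[n].sum())
def bp(b,dx,dy,dz):
    return [box(-.0035,.0035,-.0,.115,-.015,.015)@rx(b).T@rz(x1[2]).T+rz(x1[2])@[.037,0,.235]+[x1[0]+dx,x1[1]+dy,dz]]
for k in (["scene"],["top"],["scene","top"]):
    k=[n for n in k if n in ms]
    if not k: continue
    bd=[(-1.3,.4),(-.008,.008),(-.008,.008),(-.012,.012)]
    x,c=fit(lambda p:cost(bp(*p),{n:ms[n] for n in k}),bd);print(k,x.round(3),round(c,3))
cv2.imwrite("pics/bl.png",np.hstack([cv2.resize(ims["scene"][150:250,300:400],(400,400),interpolation=cv2.INTER_CUBIC),cv2.resize(ims["top"][80:180,100:200],(400,400),interpolation=cv2.INTER_CUBIC)]))
E
python3 blade.py
```

```text
tip in face mm [ -0.3   0.5 -18.1] F tool [3.3 1.1 1.9] T [-0.28  1.54 -0.09]
ang 85.52
inc cm/deg [-0.02  0.02  0.04] [ 0.15 -0.03  0.52] t 13.35 j [-0.72  0.38  0.07  2.05  0.73  0.52 -0.03]
scene 0.76 556
top 0.82 522
['scene'] [-0.072 -0.008 -0.008 -0.008] 0.334
['top'] [-0.114 -0.001 -0.009 -0.012] 0.147
['scene', 'top'] [-0.085 -0.004 -0.01  -0.002] 0.5
```

View pics/bl.png

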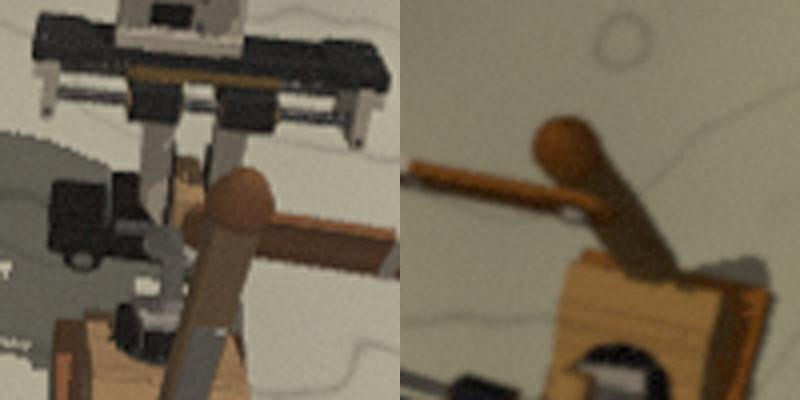

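Emit:
send_rows([
  [0,0,0,0,0,2.5,0],
  [0,0,0,0,0,5,0],
  [0,0,0,0,0,5,0],
  [0,0,0,0,0,5,0],
])

```text
time_s: 13.95
tcp_pos: [0.4882, 0.2627, 0.2933]
eef_rot: [[-0.809, 0.39, 0.44], [0.381, 0.918, -0.112], [-0.447, 0.077, -0.891]]
wrist_force: [-1.6, 1.6, -4.4]
gripper_width: 0.0177
grip_force: 50.0
```

```bash
python3 st.py 85 -.0185;python3 blade.py
python3 - <<'E'
from fit import *
x=[.6199,.2283,-.2553]
for b in(-.15,0,.15):
    Q=np.array([[.037,y,.015] for y in(.03,.1,.115)])
    R=rz(x[2])
    P=(Q*[1,0,0]+np.array([0,0,.235])+np.array([[0,q[1],.015] for q in Q])@rx(b).T)@R.T+[x[0],x[1],0]
    for n in CAM:print(b,n,proj(n,P).round(1).tolist())
E
```

```text
tip in face mm [ -0.1   0.4 -18.1] F tool [3.9 0.5 3.1] T [-0.08  1.62 -0.06]
ang 80.52
inc cm/deg [-0.    0.02  0.04] [ 0.15 -0.03 -4.48] t 13.95 j [-0.73  0.38  0.09  2.05  0.72  0.52 -0.11]
scene 0.73 522
top 0.56 497
['scene'] [-0.017 -0.008  0.008 -0.012] 0.368
['top'] [-0.098  0.    -0.008 -0.012] 0.143
['scene', 'top'] [-0.025 -0.005 -0.013 -0.001] 0.508
-0.15 scene [[372.4, 204.7], [407.2, 211.2], [414.6, 212.6]]
-0.15 top [[126.1, 124.7], [93.2, 118.7], [86.2, 117.4]]
0 scene [[372.0, 203.1], [408.8, 206.1], [416.8, 206.8]]
0 top [[126.3, 124.1], [90.9, 116.1], [83.3, 114.3]]
0.15 scene [[371.1, 201.5], [409.2, 200.9], [417.6, 200.8]]
0.15 top [[127.0, 123.7], [89.8, 113.7], [81.7, 111.5]]
```

View pics/bl.png

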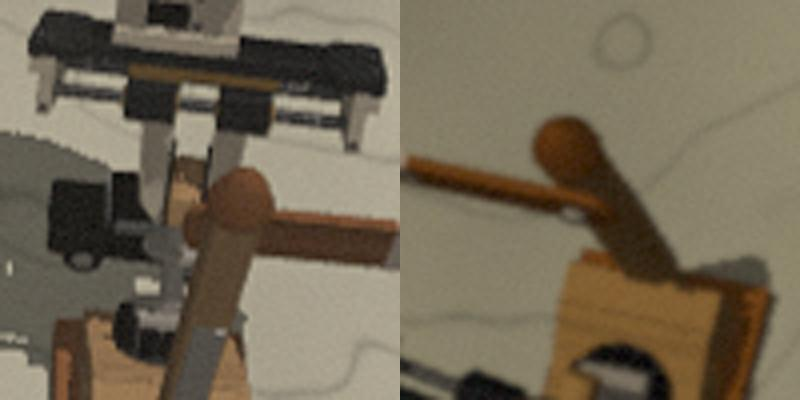

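Emit:
send_rows([
  [0,0,0,0,0,-3,0],
  [0,0,0,0,0,-5,0],
  [0,0,-0.5,0,0,-5,0],
  [0,0,-1,0,0,-5,0],
  [0,0,-1.5,0,0,-5,0],
  [0,0,-2,0,0,-5,0],
  [0,0,-3,0,0,-5,0],
  [0,0,-5,0,0,-5,0],
  [0,0,-8,0,0,-5,0],
  [0,0,-11,0,0,-5,0],
  [0,0,-12,0,0,-5,0],
  [0,0,-12,0,0,-5,0],
])

```text
time_s: 15.35
tcp_pos: [0.4356, 0.2767, 0.4024]
eef_rot: [[-0.838, 0.319, 0.443], [0.302, 0.947, -0.109], [-0.454, 0.043, -0.89]]
wrist_force: [0.0, -0.7, -1.5]
gripper_width: 0.0174
grip_force: 50.0
```

```bash
python3 blade.py; python3 st.py 85 .1;python3 - <<'E'
from h import *
inc([.633,-.132,.44],down(.34-np.pi/2));inc([.633,-.132,.44],down(.34+np.pi/2))
E
```

```text
scene 0.89 590
top 0.82 476
['scene'] [-0.013 -0.008 -0.008 -0.007] 0.314
['top'] [-0.017 -0.001 -0.011 -0.015] 0.103
['scene', 'top'] [-0.    -0.005 -0.014 -0.003] 0.412
tip in face mm [ -0.5  -1.1 100.6] F tool [-0.  -0.5  1.6] T [0.05 0.67 0.02]
ang 85.42
inc cm/deg [-0.01  0.12  0.06] [ 0.02 -0.07  0.42] t 15.55 j [-0.74  0.17 -0.01  2.04  0.59  0.76  0.08]
inc cm/deg [-30.72 -32.09   9.64] [ 33.89   8.9  138.05] t 15.55 j [-0.74  0.17 -0.01  2.04  0.59  0.76  0.08]
inc cm/deg [-30.72 -32.09   9.64] [ -6.97  26.54 -37.96] t 15.55 j [-0.74  0.17 -0.01  2.04  0.59  0.76  0.08]
```

View pics/bl.png

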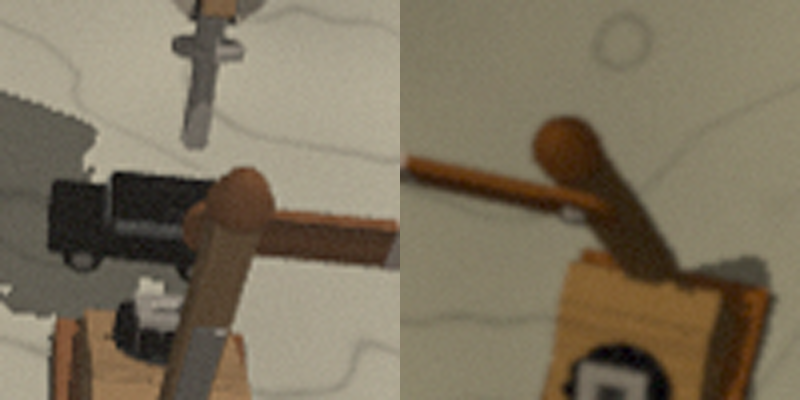

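```bash
cat > sf.py <<'E'
from fit import *
def sp(p):
    R=rz(p[2]);return [box(-.035,.035,-.09,.09,0,.06)@R.T+[p[0],p[1],0]]
k=keyparts([.634,-.133,.342])+keyparts([.625,-.243,.308],.104)
for cs in(("scene","top"),("scene",),("top",)):
    x,c=fit(lambda p:cost(sp(p)+k,{n:M[n+"stand"]|M[n+"key"]|M[n+"big_key"] for n in cs}),[(.58,.68),(-.23,-.15),(-.4,.4)])
    print(cs,x.round(4),round(c,3),"hole_b",(x[:2]+(rz(x[2])@[0,.055,0])[:2]).round(4),"a",(x[:2]-(rz(x[2])@[0,.055,0])[:2]).round(4))
inc=__import__("h").inc
inc([.6338,-.1339,.44],__import__("h").down(np.pi/2))
E
python3 sf.py
```

```text
('scene', 'top') [ 0.6287 -0.1889 -0.0764] 0.124 hole_b [ 0.6329 -0.1341] a [ 0.6245 -0.2437]
('scene',) [ 0.6311 -0.1875 -0.0721] 0.042 hole_b [ 0.6351 -0.1326] a [ 0.6271 -0.2423]
('top',) [ 0.6275 -0.1893 -0.072 ] 0.046 hole_b [ 0.6314 -0.1345] a [ 0.6235 -0.2442]
inc cm/deg [-30.84 -32.25   9.69] [ -2.34  26.96 -18.84] t 15.55 j [-0.74  0.17 -0.01  2.04  0.59  0.76  0.08]
```

Emit:
send_rows([
  [-2.5,-2.6,0.6,-0.1,2,-1.5,0],
  [-6,-6.2,1.6,-0.4,4.5,-3,0],
  [-9,-9.4,2.6,-0.6,7,-5,0],
  [-12.5,-13,3.7,-0.9,10,-7,0],
  [-16,-16.6,4.8,-1.2,13,-9,0],
  [-19.5,-20.3,6,-1.5,16.5,-11.5,0],
  [-23,-24,7.2,-1.8,20,-14,0],
  [-26.5,-27.6,8.3,-2,23,-16,0],
  [-29.5,-30.8,9.3,-2.2,25.5,-18,0],
  [-30.8,-32.2,9.7,-2.3,27,-18.8,0],
  [-30.8,-32.2,9.7,-2.3,27,-18.8,0],
  [-30.8,-32.2,9.7,-2.3,27,-18.8,0],
])

```text
time_s: 16.75
tcp_pos: [0.6338, -0.1338, 0.4384]
eef_rot: [[-1.0, 0.003, -0.003], [0.003, 1.0, 0.001], [0.003, 0.001, -1.0]]
wrist_force: [-0.3, 0.3, -2.5]
gripper_width: 0.0174
grip_force: 50.0
```

Run:
```python
from h import *
inc([.6335,-.134,.33],down(np.pi/2))
```

```text
inc cm/deg [ 0.   -0.03 10.84] [ 0.07 -0.14 -0.16] t 16.75 j [ 0.05  0.44  0.16  1.53 -0.07  1.18  1.79]
```

Emit:
send_rows([
  [0,0,3,0,0,0,0],
  [0,0,6,0,0,0,0],
  [0,0,9,0,0,0,0],
  [0,0,10.8,0,0,0,0],
  [0,0,11.8,0,0,0,0],
  [0,0,12.8,0,0,0,0],
  [0,0,13.8,0,0,0,0],
  [0,0,13.8,0,0,0,0],
])

```text
time_s: 17.55
tcp_pos: [0.6336, -0.1318, 0.3016]
eef_rot: [[-1.0, -0.001, -0.001], [-0.001, 1.0, 0.002], [0.001, 0.002, -1.0]]
wrist_force: [-0.5, 0.3, -1.9]
gripper_width: 0.0178
grip_force: 50.0
```

Run:
```python
from h import *
inc([.6335,-.134,.259],down(np.pi/2));print(read_state()["wrist_force"])
```

```text
inc cm/deg [ 0.   -0.23  4.26] [ 0.1  -0.05  0.03] t 17.55 j [ 0.06  0.57  0.14  1.66 -0.1   0.92  1.81]
[-0.53936364  0.27782278 -1.94438972]
```

Tip is 12 mm inside the hole, no contact.

Emit:
send_rows([
  [0,-0.2,1,0,0,0,0],
  [0,-0.2,2,0,0,0,0],
  [0,-0.2,3,0,0,0,0],
  [0,-0.2,3.8,0,0,0,0],
  [0,-0.2,4.2,0,0,0,0],
  [0,-0.2,4.2,0,0,0,0],
])

```text
time_s: 18.15
tcp_pos: [0.6336, -0.1341, 0.2597]
eef_rot: [[-1.0, -0.0, -0.001], [-0.0, 1.0, 0.002], [0.001, 0.002, -1.0]]
wrist_force: [0.5, 0.3, -0.6]
gripper_width: 0.0176
grip_force: 50.0
```

Emit:
send_rows([
  [0,0,0.1,0,0,0,0],
  [0,0,0.2,0,0,0,0],
  [0,0,0.2,0,0,0,0],
  [0,0,0.2,0,0,0,0.45],
  [0,0,0.2,0,0,0,0.45],
  [0,0,0.2,0,0,0,0.45],
  [0,0,0.2,0,0,0,0.45],
  [0,0,-2,0,0,0,0.45],
  [0,0,-5,0,0,0,0.45],
  [0,0,-9,0,0,0,0.45],
  [0,0,-13,0,0,0,0.45],
  [0,0,-15,0,0,0,0.45],
])

```text
time_s: 19.35
tcp_pos: [0.6346, -0.1347, 0.4151]
eef_rot: [[-1.0, 0.0, 0.006], [0.0, 1.0, 0.0], [-0.006, 0.0, -1.0]]
wrist_force: [1.2, -0.3, 0.3]
gripper_width: 0.0413
grip_force: 0.0
```

Run:
```python
from h import *
for l in("key","big_key","truck","suv","blade_tip"):
    print(l,[(np.round(d["at"],3).tolist(),round(d["conf"],2)) for d in (snapshot("scene") is not None and search_frame("scene",l))[:2]])
a=snapshot("scene");cv2.imwrite("pics/end.png",cv2.resize(a[150:330,90:400],(800,465),interpolation=cv2.INTER_CUBIC))
```

```text
key [([0.639, -0.132, 0.108], 0.55)]
big_key [([0.632, -0.232, 0.11], 0.7), ([0.638, -0.13, 0.106], 0.3)]
truck [([0.6, -0.002, 0.06], 0.69)]
suv [([0.484, 0.245, 0.037], 0.92)]
blade_tip [([0.672, 0.276, 0.24], 0.79)]
```

View pics/end.png

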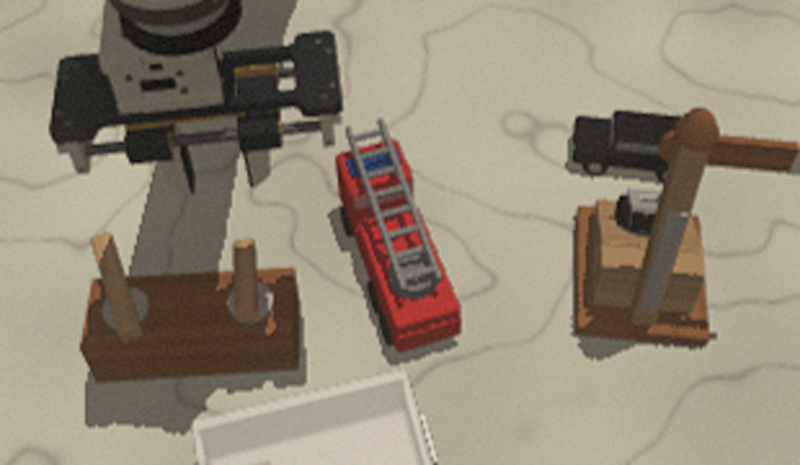

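The small key stands upright with its collar on the stand (about 250, 300). The arm is level (about 745, 150), and the big key, truck and car are unmoved.

```bash
python3 -c "
from rig import *
print(hand_in())"
```

```text
the job is handed in; nothing more can be done
None
```

I turned the signal's arm to level with the small key, put the key back upright and fully down in its hole, and handed the job in after about 20 s of the 58 s; the last picture shows the big key, truck and car where they started, but no verdict came back.

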